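# Put the serving boards away in the lid stand

## Robot

A 6-joint arm with a two-finger parallel gripper is mounted at the origin on the work surface. World frame = base frame: x ahead of the robot, y to its left, z up, the work surface at z = 0. Lengths are in m, angles in rad, forces in N, time in s.
With the tool pointing down it reaches from about 0.25 to 0.8 m from the base axis. Payload 8.5 kg.
Tool frame: the origin (TCP) lies at the very end of the fingers, on their centre line; the grasp point (between the pads) lies 19 mm behind it (hold_point_z is the distance from the TCP to the grasp point, in m); z points along the fingers, y is the line along which they close (so a half turn about z gives the same grasp; the last joint's range is limited). The gripper opens to 85 mm and grips with 20 to 120 N. Pads are 22 mm wide; open, the fingers measure 114 mm over their backs; the gripper's body (76 mm by 85 mm) begins 54 mm behind the grasp point. The pads swing forward as they close: fully open they stand 13 mm farther back than shut.
Start: joints at [-1.34, 0.238, -0.013, 1.319, 0, 1.571], TCP at [0.12, -0.511, 0.231] pointing down, gripper open.
Joint ranges: [-2.66, 2.66], [-1.03, 1.9], [-1.14, 1.46], [-1.82, 2.27], [-1.45, 1.34], [-3.14, 3.14]. Speed limits (rad/s): [2.22, 2.22, 2.79, 3.14, 3.14, 3.14].

## Interface

Orientations are given as [roll, pitch, yaw] about the fixed x, y, z axes, in that order (R = Rz(yaw) Ry(pitch) Rx(roll)).
In Python, from plant import observe, read_camera, sign_off, cut_out, pinpoint, hold_point_z gives the robot as it stands.
- The arm moves only by the tool apply_moves, never from a script. Its argument "increments" is a list of rows, each a list of 5 numbers: the opening, from 0 (shut) to 1 (fully open), then the shift along the tool's x, y, z in mm, then the turn about the tool's z in degrees. A call has 1 to 12 rows; each row shifts and turns the commanded pose from where the row before left it, along the tool's axes as they then stand; what a row does not reach is not made up. A row lasts 1/12 s, in which the tool goes at most 41.7 mm and 7.16 degrees, less where a joint would pass 70% of its speed; a pose out of reach is approached as far as the arm can. A call with a gripper value outside its range is refused whole. The fingers move at their own pace and stop on an object; "force" is the grip in N (left out, the last holds). Time passes only in rows, so rows that do not move let the fingers close. It gives the time, the measured TCP pose, the force, the opening and the grip force at its end, in the units of the state.
- observe(): the state, without advancing time (a new reading comes with each control period).
- read_camera(name): name is "scene" or "side" or "wrist"; returns a dict with "image" (480x640x3 uint8, red, green, blue), "fx", "fy", "cx", "cy" (pixels), "dist_coeffs" ([k1, k2, p1, p2, k3] as OpenCV has them; the pictures are not rectified), "R" (3x3) and "t" (3): a world point X has camera coordinates R X + t. Camera axes: x right, y down, z forward; pixel columns grow to the right and rows downward; lengths in m; the calibration is good to about 2 mm. A picture is of the moment at which its call begins. There is no depth.
- sign_off(): hands the job in; it is judged then, once.
Trained networks look in the newest picture that a camera, given by its name, has taken for a name from the list of things; names that differ only in an ending like _2 or _b are one class to them, and where a whole thing is asked for, a point or a joint stands for the part that bears it (a point fixed in the world has none). Each returns a list of dicts, best first, with "p" (0 to 1); they miss things now and then, are a little off and sometimes report something else, mostly with a low value. They report only what shows in the picture. A call takes as long as a camera call. They do not tell look-alikes from the thing itself.
- cut_out(name, camera): "pixels" (480x640 bool, what is visible of it) and "rect" ([left, top, right, bottom] in pixels, round what is visible of it).
- pinpoint(name, camera): "pixel" ([column, row] in pixels: a listed point, or the origin of a listed thing).
The state is a dict: "time_s": time; "qpos": joint angles; "dq": joint speeds; "tau": joint torques, N m; "tcp_pos": TCP position; "tool_rot": TCP orientation; "ft_force": force on the tool from outside, world axes, zero at the start; "ft_torque": the same for the moment, N m; "opening": opening from 0.0 (shut) to 1.0 (fully open); "grip_force": force on a finger pad.
Only numpy, scipy, OpenCV 4.12 (cv2) and the standard library are available. Lean on these libraries where they do the work, as an engineer would, in place of code of your own. Each camera call takes 0.05 s, during which the arm holds its last target. There are 200 camera calls.

## Task

Put the small wooden serving boards away in the aluminium lid stand: slide its stop right back to open it, stand every board upright on a short end on its base, squarely one in front of another like files and in line with the stop, leaning back towards the back rest, and then slide the stop up against the front board so that the row is held. Leave the tagine, grinder, honey dipper, glass dish, honey jar and salt pot where they are.

Things in the scene. Friction and masses are not known exactly. Their poses are not given: they have to be found in the camera images.
- stand: Aluminium lid stand, fixed to the ledge; origin at ledge height near its middle. A flat base plate 120 mm wide runs along its own x from -155 to +115 mm, its top 6 mm above the ledge, with no side walls. The stop slides along the middle of it. At the +x end is the hinged back rest, already flipped open (its thin strut and foot reach x = +144 mm).
- rest_foot (a point): Where the front face of the back rest meets the base plate, on the centre line (95 mm along +x of the stand, same axes). The rest is a plate 78 mm wide, 116 mm long; its face leans back, top towards +x, 15 degrees from upright. Boards go between it and the sliding stop.
- stop (a joint): Sliding stop of the lid stand: clear gap in m along the base between the stop's face and the foot of the back rest; 0 = touching, 0.200 = slid right back (end of track). Moves along the stand's x, stays where left, rubs with about 2 N.
- stop_grip (a point): Centre of the top of the black finger grip of the stop, 59 mm above the ledge (axes as the stand). Grip 22 mm wide across the track, 16 mm along it; its upper 12 mm is clear above the stop's steel face plate (70 mm wide). The plate's face that meets the boards is 22 mm from this point towards the back rest (+x).
- board1: Small serving board of light wood, 110 x 65 x 18 mm, about 0.09 kg, with a dark hanging hole near one end. Origin at its centre; x along the 110 mm length, y along the 65 mm width, z through the 18 mm thickness. Lies flat on the ledge at the start; may be absent. Either end may be the foot.
- board2: Small serving board of medium brown wood, 110 x 65 x 18 mm, about 0.09 kg, with a dark hanging hole near one end. Origin at its centre; x along the 110 mm length, y along the 65 mm width, z through the 18 mm thickness. Lies flat on the ledge at the start; may be absent. Either end may be the foot.
- board3: Small serving board of dark wood, 110 x 65 x 18 mm, about 0.09 kg, with a dark hanging hole near one end. Origin at its centre; x along the 110 mm length, y along the 65 mm width, z through the 18 mm thickness. Lies flat on the ledge at the start; may be absent. Either end may be the foot.
- board4: Small serving board of pale plywood, 110 x 65 x 18 mm, about 0.09 kg, with a dark hanging hole near one end. Origin at its centre; x along the 110 mm length, y along the 65 mm width, z through the 18 mm thickness. Lies flat on the ledge at the start; may be absent. Either end may be the foot.
- board5: Small serving board of medium brown wood, 110 x 65 x 18 mm, about 0.09 kg, with a dark hanging hole near one end. Origin at its centre; x along the 110 mm length, y along the 65 mm width, z through the 18 mm thickness. Lies flat on the ledge at the start; may be absent. Either end may be the foot.
- tagine: Orange terracotta tagine with its conical lid on, 180 mm across, 166 mm tall. Not to be moved. Origin at the centre of its underside.
- grinder: Black plastic spice grinder with twist top, 52 mm across, 130 mm tall. Not to be moved. Origin at the centre of its underside.
- dipper: Wooden honey dipper lying on the ledge, 170 mm long, head 26 mm thick; x along it. Not to be moved. Origin at the centre of its underside.
- dish: Round glass dish, 104 mm across, 34 mm tall. Not to be moved. Origin at the centre of its underside.
- honey: Amber glass honey jar with brass lid, 64 mm across, 85 mm tall. Not to be moved. Origin at the centre of its underside.
- salt: Blue ceramic salt pot with wooden lid, 80 mm across, 73 mm tall. Not to be moved. Origin at the centre of its underside.
Things that resemble listed ones, but are neither listed nor needed, are in the scene too. There is more than one size of the board4; the job needs the larger. Leave any green look-alike of the board3 alone.

How it is judged:
By the outcome, as a careful person would: the job done as asked, in the order asked, and still so for the second after the job is handed in, with the robot touching nothing.
Of board1, board2, board3, board4, board5 only 3 to 5 are there at a start; the rules pass over those that are not, and their reading is None.
At some moment in a run one of board1, board2, board3, board4, board5 may be knocked a few centimetres aside while the robot is not near it.
It also fails if it takes over 210 s, if anything falls off the work surface, if the arm or the gripper's body presses on something with over 40 N, if the wrist force passes 120 N, or if a joint passes its speed limit or range.

## Working session

There is one attempt and no reset: what is moved stays moved. The work goes in short steps, Python scripts to look and compute and a tool call to move; the robot and the scene stay as the last step left them, time stands still between calls to the robot, and variables do not carry over. Pictures are saved under pics/ and viewed, at most 14 in all, crops included, and the job is handed in when it is done.

Besides the shell and the picture viewer there is one more tool, called after "Call:" as name(argument=value, ...) on one line, values as JSON. apply_moves: Moves the arm, as the interface text tells. Its arguments: {"type":"object","properties":{"increments":{"type":"array","items":{"type":"array","items":{"type":"number"}}},"force":{"type":"number"}},"required":["increments"]}

```bash
ls; mkdir -p pics; cat > h.py <<'E'
import numpy as np, cv2
from plant import *
def snap(n,f):
    c=read_camera(n); cv2.imwrite('pics/'+f,c['image'][:,:,::-1]); return c
def ray(c,px):
    K=np.array([[c['fx'],0,c['cx']],[0,c['fy'],c['cy']],[0,0,1.]])
    u=cv2.undistortPoints(np.array([[px]],float),K,np.array(c['dist_coeffs'],float))[0,0]
    R=np.array(c['R']);t=np.array(c['t']); return -R.T@t, R.T@np.array([u[0],u[1],1])
def onz(c,px,z):
    o,d=ray(c,px); return o+d*(z-o[2])/d[2]
def tri(a,pa,b,pb):
    A=[];B=[]
    for c,p in((a,pa),(b,pb)):
        o,d=ray(c,p);d=d/np.linalg.norm(d);M=np.eye(3)-np.outer(d,d);A.append(M);B.append(M@o)
    return np.linalg.lstsq(np.vstack(A),np.hstack(B),rcond=None)[0]
def proj(c,X):
    K=np.array([[c['fx'],0,c['cx']],[0,c['fy'],c['cy']],[0,0,1.]])
    return cv2.projectPoints(np.array(X,float).reshape(-1,1,3),cv2.Rodrigues(np.array(c['R'],float))[0],np.array(c['t'],float),K,np.array(c['dist_coeffs'],float))[0][:,0]
E
python3 - <<'E'
from h import *
np.set_printoptions(precision=3,suppress=True)
for n in('scene','side','wrist'):
    c=snap(n,n+'0.png');print(n,c['fx'],-np.array(c['R']).T@c['t'],np.array(c['R'])[2])
    for k in('board1','board2','board3','board4','stand','stop','rest_foot','stop_grip'):
        try:
            r=cut_out(k,n) if k not in('rest_foot','stop_grip') else []
            print(k,[(round(x['p'],2),x['rect'],int(x['pixels'].sum())) for x in r][:6],[(round(x['p'],2),x['pixel']) for x in pinpoint(k,n)][:6])
        except Exception as e: print(k,e)
print(observe(),hold_point_z)
E
```

```text
pics
scene 533.370907256386 [1.18  0.063 1.102] [-0.513 -0.11  -0.851]
board1 [(0.9, [207.1, 209.6, 257.1, 242.4], 1162), (0.86, [226.6, 166.9, 273.8, 195.9], 971), (0.83, [171.4, 171.4, 196.6, 210.1], 1036), (0.62, [403.8, 203.5, 443.6, 233.4], 735), (0.56, [329.0, 196.0, 379.3, 224.2], 1062), (0.48, [182.9, 264.4, 266.2, 341.8], 4954)] [(0.83, [350.8, 208.0]), (0.66, [233.1, 225.4]), (0.62, [423.9, 217.1]), (0.6, [248.6, 185.7]), (0.6, [184.7, 190.2])]
board2 [(0.9, [207.1, 209.6, 257.1, 242.4], 1162), (0.86, [226.6, 166.9, 273.8, 195.9], 971), (0.83, [171.4, 171.4, 196.6, 210.1], 1036), (0.62, [403.8, 203.5, 443.6, 233.4], 735), (0.56, [329.0, 196.0, 379.3, 224.2], 1062), (0.48, [182.9, 264.4, 266.2, 341.8], 4954)] [(0.83, [350.8, 208.0]), (0.66, [233.1, 225.4]), (0.62, [423.9, 217.1]), (0.6, [248.6, 185.7]), (0.6, [184.7, 190.2])]
board3 [(0.9, [207.1, 209.6, 257.1, 242.4], 1162), (0.86, [226.6, 166.9, 273.8, 195.9], 971), (0.83, [171.4, 171.4, 196.6, 210.1], 1036), (0.62, [403.8, 203.5, 443.6, 233.4], 735), (0.56, [329.0, 196.0, 379.3, 224.2], 1062), (0.48, [182.9, 264.4, 266.2,
[... 2698 characters left out ...]
.7707039607162 [ 0.201 -0.492  0.375] [-0.309 -0.073 -0.948]
board1 [] []
board2 [] []
board3 [] []
board4 [] []
stand [] []
stop it knows: board, dipper, dish, grinder, honey, rest_foot, salt, stand, stop_grip, tagine
rest_foot [] []
stop_grip [] []
{'time_s': 2.1, 'qpos': array([-1.34 ,  0.238, -0.014,  1.319, -0.   ,  1.571]), 'dq': array([ 0.001,  0.001, -0.001, -0.   , -0.002, -0.001]), 'tau': array([  0.001, -53.858,  34.669,   0.003,   0.   ,   0.   ]), 'tcp_pos': array([ 0.12 , -0.511,  0.231]), 'tool_rot': array([-3.141,  0.   ,  0.231]), 'ft_force': array([ 0.018, -0.579, -0.13 ]), 'ft_torque': array([-0.005, -0.043,  0.032]), 'grip_force': 0.0, 'opening': 1.003051759765068} 0.0187
```

View pics/scene0.png

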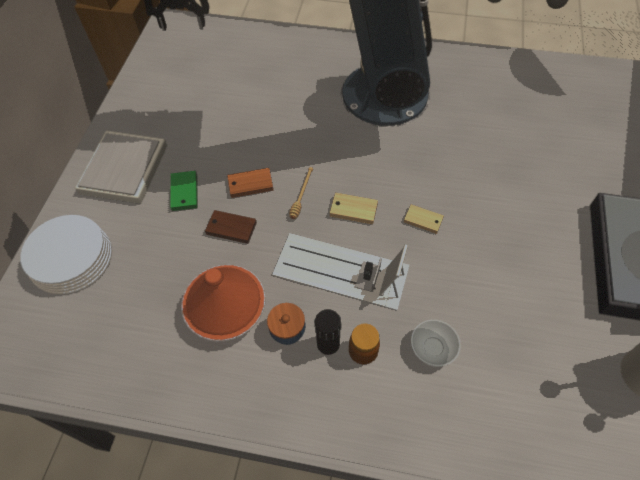

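View pics/side0.png

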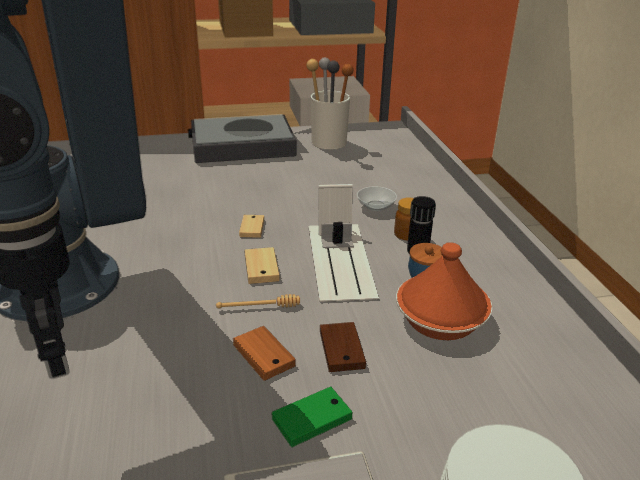

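The scene view shows a dark board (231,226), a medium brown board (250,183), a large pale board (354,208), a small pale board (424,217), a green look-alike (184,190), and the stand with its rest at the right (about 345,268). The side view shows the same things: dark (342,346), brown (260,352), large pale (262,263), small pale (252,224) and green (313,414).

The possible boards are dark (231,226), brown (250,183), large pale (354,208), small pale (424,217, reject on size) and green (184,190, reject). Next I measure the sizes and take one close crop.

```bash
cat >> h.py <<'E'
def corners(r):
    m=r['pixels'].astype(np.uint8); return cv2.boxPoints(cv2.minAreaRect(cv2.findNonZero(m)))
def boards(n='scene',z=.018,c=None):
    c=c or read_camera(n); out=[]
    for r in cut_out('board1',n):
        m=r['pixels'].astype(np.uint8)
        if m.sum()>3000: continue
        cs=max(cv2.findContours(m,0,1)[0],key=len)[:,0].astype(float)
        P=np.array([onz(c,p,z)[:2] for p in cs])*1000
        (x,y),(w,h),a=cv2.minAreaRect(P.astype(np.float32))
        if w<h: w,h,a=h,w,a+90
        col=c['image'][r['pixels']].mean(0)
        out.append((n,round(r['p'],2),np.round([x,y,w,h,(a+90)%180-90]),col.astype(int),r['rect']))
    return c,out
E
python3 - <<'E'
from h import *
np.set_printoptions(precision=3,suppress=True)
a,A=boards('scene');b,B=boards('side')
for x in A+B: print(*x)
for nm,p,q in(('dark',(231,226),(342,346)),('brown',(249.5,184),(263,351.8)),('pale',(352.5,208),(261.5,263)),('small',(424,217.5),(252,224)),('foot',(381.3,282),(335,235.3)),('grip',(367.2,268.5),(339.4,223.6)),('stand',(342.9,267.9),(338.4,259.6))):
    print(nm,tri(a,p,b,q))
# base corners at z=6mm, scene pixels
for p in((286,236),(274,270),(401,305),(409,268)): print(onz(a,p,.006))
for p in((309,228),(349,226),(376,297),(322,299)): print('s',onz(b,p,.006))
im=np.hstack([cv2.resize(a['image'][150:315,160:450],None,fx=2.7,fy=2.7,interpolation=2)]);cv2.imwrite('pics/crop1.png',im[:,:,::-1])
E
```

```text
scene 0.8 [ 450. -456.  123.   68.   19.] [48 99 51] [169.4, 172.7, 196.5, 213.9]
scene 0.74 [426. 148.  86.  59.  77.] [151 138  95] [405.3, 201.7, 438.4, 233.1]
scene 0.68 [ 394. -297.  109.   77.  -68.] [127  78  49] [228.0, 167.6, 273.3, 198.1]
scene 0.61 [ 532. -309.  116.   77.   86.] [77 52 39] [206.1, 211.5, 259.1, 242.0]
scene 0.56 [426. -23. 113.  74.  87.] [152 140  96] [330.3, 191.7, 380.4, 224.3]
side 0.87 [ 391. -305.  129.   73.  -67.] [139  82  44] [231.7, 330.1, 296.1, 382.6]
side 0.79 [ 444. -465.  116.   78.   19.] [25 98 37] [272.8, 388.7, 351.5, 448.5]
side 0.67 [422. -33. 133.  66.  88.] [182 154 100] [244.4, 246.3, 279.5, 283.8]
side 0.66 [ 528. -315.  131.   69.   86.] [79 44 26] [317.4, 320.4, 362.5, 374.5]
side 0.59 [420. 135. 104.  53.  77.] [179 150  98] [240.6, 214.1, 263.5, 239.3]
dark [ 0.53  -0.31   0.011]
brown [ 0.392 -0.299  0.009]
pale [ 0.424 -0.025  0.016]
small [0.423 0.15  0.014]
foot [0.61  0.072 0.007]
grip [0.61  0.036 0.059]
stand [ 0.592 -0.023  0.004]
[ 0.529 -0.172  0.006]
[ 0.625 -0.179  0.006]
[0.661 0.122 0.006]
[0.564 0.13  0.006]
s [0.556 0.119 0.006]
s [0.653 0.111 0.006]
s [ 0.635 -0.176  0.006]
s [ 0.527 -0.162  0.006]
```

View pics/crop1.png

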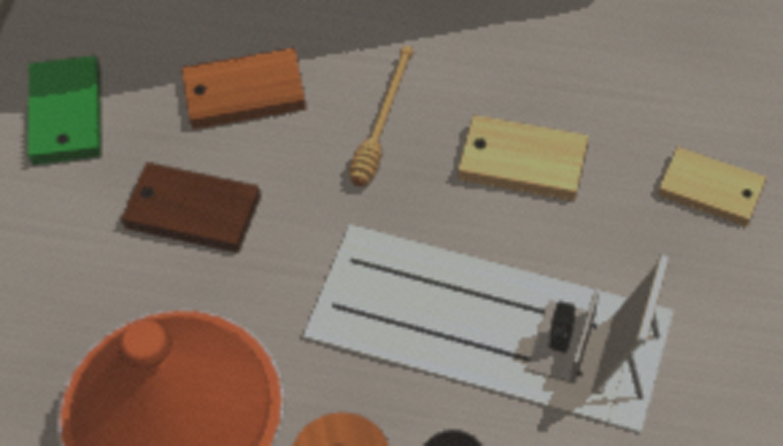

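The crop confirms the choice: the three job boards are dark (190,207), brown (244,88) and large pale (523,157). The small pale board at (712,185) and the green one are left alone. The stop sits near the rest, about 15 mm gap. Next I move the wrist over the stand.

Call:
apply_moves(increments=[[0.5,0,0,-8,-7],[0.5,0,0,-8,-7],[0.5,0,0,-8,-7],[0.5,0,0,-8,-7],[0.5,0,0,-8,-7],[0.5,0,0,-8,-7],[0.5,0,0,-8,-7],[0.5,0,0,-8,-7],[0.5,0,0,-8,-7],[0.5,0,0,-8,-7]])

```text
time_s: 3.13
tcp_pos: [0.1201, -0.511, 0.3117]
tool_rot: [-3.142, -0.0, 1.459]
ft_force: [-0.4, -0.5, -0.1]
opening: 0.496
grip_force: 0.0
```

Call:
apply_moves(increments=[[0.5,32,23,-2,0],[0.5,32,23,-2,0],[0.5,32,23,-2,0],[0.5,32,23,-2,0],[0.5,32,23,-2,0],[0.5,32,23,-2,0],[0.5,32,23,-2,0],[0.5,32,23,-2,0],[0.5,32,23,-2,0]])

```text
time_s: 3.88
tcp_pos: [0.3605, -0.2478, 0.3296]
tool_rot: [3.141, 0.0, 1.452]
ft_force: [-0.1, -1.1, -0.7]
opening: 0.501
grip_force: 0.0
```

Call:
apply_moves(increments=[[0.5,32,23,-2,0],[0.5,32,23,-2,0],[0.5,32,23,-2,0],[0.5,32,23,-2,0],[0.5,32,23,-2,0],[0.5,32,23,-2,0],[0.5,32,23,-2,0],[0.5,32,23,-2,0],[0.5,32,23,-2,0],[0.5,0,0,0,0],[0.5,0,0,0,0]])

```text
time_s: 4.8
tcp_pos: [0.6002, 0.0139, 0.3459]
tool_rot: [-3.14, 0.0, 1.456]
ft_force: [0.4, -0.1, -0.7]
opening: 0.501
grip_force: 0.0
```

```bash
python3 - <<'E'
from h import *
np.set_printoptions(precision=3,suppress=True)
c=snap('wrist','w1.png')
for k in('rest_foot','stop_grip','stand'): print(k,pinpoint(k,'wrist'))
for r in cut_out('stand','wrist'): print(r['p'],r['rect'],corners(r))
s=observe();print(s['tcp_pos'],s['tool_rot'],s['qpos'],s['time_s'])
E
```

```text
rest_foot []
stop_grip [{'pixel': [325.0, 165.9], 'p': 0.96}]
stand [{'pixel': [324.0, 206.0], 'p': 0.66}, {'pixel': [301.5, 396.3], 'p': 0.34}, {'pixel': [452.8, 258.9], 'p': 0.16}]
[0.599 0.011 0.348] [ 3.141 -0.     1.451] [0.019 0.369 0.47  1.671 0.    1.709] 5.05
```

View pics/w1.png

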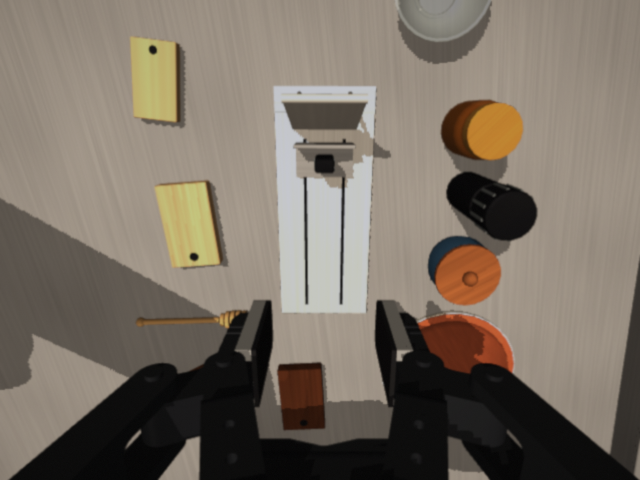

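The wrist view shows the stand nearly square to the tool: base corners (274,86), (376,86), (366,313), (281,312), grip (325,166), rest top edge at row 97.

```bash
cat > fit.py <<'E'
E
python3 - <<'E'
from h import *
import json
from scipy.optimize import least_squares
np.set_printoptions(precision=4,suppress=True)
w=read_camera('wrist');a=read_camera('scene');pa=pinpoint('stop_grip','scene');b=read_camera('side');pb=pinpoint('stop_grip','side')
C=[onz(w,p,.006) for p in((274,86),(376,86),(366,313),(281,312))];print(np.array(C))
print('yaws',[np.degrees(np.arctan2(*(C[i]-C[j])[1::-1])) for i,j in((0,3),(1,2))])
print('grip z59',onz(w,(325,165.9),.059), [x['pixel'] for x in pa+pb])
print('tri grip w-scene',tri(w,(325,165.9),a,pa[0]['pixel']),'w-side',tri(w,(325,165.9),b,pb[0]['pixel']))
loc=np.array([[.115,.06],[.115,-.06],[-.155,-.06],[-.155,.06]])
def f(v,L=loc):
    c,s=np.cos(v[2]),np.sin(v[2]);return L@np.array([[c,s],[-s,c]])+v[:2]
r=least_squares(lambda v:(f(v)-np.array(C)[:,:2]).ravel(),[.59,-.03,1.45]);print(r.x,np.degrees(r.x[2]),r.fun)
for n in('scene','side','wrist'): print(n,*[x[2:4] for x in boards(n)[1]],sep='\n')
E
```

```text
[[ 0.5557  0.1277  0.006 ]
 [ 0.6746  0.1135  0.006 ]
 [ 0.6379 -0.1847  0.006 ]
 [ 0.5179 -0.1687  0.006 ]]
yaws [np.float64(82.74082966915444), np.float64(82.98355632836436)]
grip z59 [0.6048 0.0355 0.059 ] [[367.2, 265.4], [417.4, 253.6], [338.6, 227.1]]
tri grip w-scene [0.6047 0.0353 0.0609] w-side [ 0.6882 -0.0062  0.0047]
[ 0.599  -0.0082  1.446 ] 82.85176849842306 [-0.0019 -0.0143 -0.0017 -0.015   0.0014  0.0152  0.0023  0.0141]
scene
(array([427., 148.,  86.,  61.,  77.]), array([158, 144, 100]))
(array([ 448., -455.,  121.,   66.,   19.]), array([45, 83, 46]))
(array([426., -24., 112.,  76.,  88.]), array([158, 146, 100]))
(array([ 394., -297.,  111.,   77.,  -67.]), array([93, 60, 41]))
(array([ 533., -309.,  115.,   73.,   86.]), array([70, 46, 34]))
side
(array([ 529., -317.,  127.,   69.,   85.]), array([68, 38, 21]))
(array([421., 137., 100.,  51.,  77.]), array([187, 156, 101]))
(array([ 445., -464.,  117.,   78.,   20.]), array([20, 78, 29]))
(array([422., -32., 134.,  67.,  87.]), array([186, 157, 103]))
(array([ 390., -305.,  126.,   73.,  -68.]), array([95, 56, 29]))
wrist
(array([ 532., -304.,  122.,   67.,   86.]), array([64, 32, 18]))
(array([ 389., -235.,    3.,    1.,   40.]), array([41, 22, 11]))
```

Call:
apply_moves(increments=[[0.5,13,1.5,0,0.3],[0.5,12,1,0,0],[0.5,0,0,35,0],[0.5,0,0,35,0],[0.5,0,0,35,0],[0.5,0,0,35,0],[0.5,0,0,35,0],[0.5,0,0,35,0],[0.5,0,0,35,0],[0.5,0,0,20,0],[0.5,0,0,0,0],[0.5,0,0,0,0]])

```text
time_s: 6.6
tcp_pos: [0.6041, 0.0371, 0.0818]
tool_rot: [-3.139, 0.0, 1.448]
ft_force: [0.3, -0.1, 0.8]
opening: 0.496
grip_force: 0.0
```

Call:
apply_moves(increments=[[0.5,-1,0,18,0],[0.5,0,0,16,0],[0.5,0,0,0,0],[0.15,0,0,0,0],[0.1,0,0,0,0],[0.0,0,0,0,0],[0.0,0,0,0,0],[0,0,0,0,0],[0,0,0,0,0]], force=30)

```text
time_s: 7.35
tcp_pos: [0.6031, 0.0361, 0.0503]
tool_rot: [-3.14, -0.001, 1.448]
ft_force: [-9.4, 1.3, 6.0]
opening: 0.244
grip_force: 29.8
```

Call:
apply_moves(increments=[[0,-10,0,0,0],[0,-17,0,0,0],[0,-17,0,0,0],[0,-17,0,0,0],[0,-17,0,0,0],[0,-17,0,0,0],[0,-17,0,0,0],[0,-17,0,0,0],[0,-17,0,0,0],[0,-17,0,0,0],[0,-13,0,0,0],[0,-5,0,0,0]])

```text
time_s: 8.35
tcp_pos: [0.5815, -0.1451, 0.0503]
tool_rot: [-3.141, -0.0, 1.446]
ft_force: [-5.0, 3.3, 4.7]
opening: 0.243
grip_force: 29.7
```

Call:
apply_moves(increments=[[0,-4,0,0,0],[0,-3,0,0,0],[0,0,0,0,0],[0,0,0,0,0]])

```text
time_s: 8.68
tcp_pos: [0.5811, -0.1484, 0.0503]
tool_rot: [-3.141, -0.005, 1.449]
ft_force: [-4.8, 12.8, 4.5]
opening: 0.245
grip_force: 29.8
```

Call:
apply_moves(increments=[[0.4,3,0,0,0],[0.45,0,0,0,0],[0.5,0,0,0,0],[0.6,0,0,-10,0],[0.7,0,0,-40,0],[1,0,0,-40,0],[1,0,0,-40,0],[1,0,0,-40,0],[1,0,0,-40,0],[1,0,0,-40,0]])

```text
time_s: 9.52
tcp_pos: [0.5812, -0.1482, 0.3019]
tool_rot: [3.14, 0.0, 1.447]
ft_force: [1.9, -0.4, -0.6]
opening: 1.002
grip_force: 0.0
```

Call:
apply_moves(increments=[[1,22,-25,0,0],[1,22,-25,0,0],[1,22,-25,0,0],[1,22,-25,0,0],[1,22,-25,0,0],[1,22,-25,0,0],[1,22,-25,0,0],[1,0,0,0,-4],[1,0,0,0,0]])

```text
time_s: 10.27
tcp_pos: [0.4262, 0.0272, 0.3]
tool_rot: [3.139, -0.0, 1.522]
ft_force: [0.5, -0.1, 0.6]
opening: 0.998
grip_force: 0.0
```

```bash
python3 - <<'E'
from h import *
np.set_printoptions(precision=4,suppress=True)
c=snap('wrist','w2.png')
print(pinpoint('board4','wrist'))
for r in cut_out('board4','wrist'): print(r['p'],r['rect'])
print(boards('wrist',.018,c)[1])
s=observe();print(s['tcp_pos'],s['tool_rot'],s['qpos'],s['time_s'])
E
```

```text
[{'pixel': [320.8, 227.5], 'p': 0.97}, {'pixel': [309.2, 69.9], 'p': 0.72}, {'pixel': [410.7, 418.4], 'p': 0.71}, {'pixel': [310.6, 419.0], 'p': 0.69}]
0.95 [272.4, 377.4, 346.4, 444.1]
0.83 [380.9, 385.1, 433.5, 458.0]
0.76 [289.8, 181.5, 348.8, 276.8]
0.73 [281.9, 18.8, 341.1, 119.1]
[]
[0.4276 0.0259 0.2986] [3.141  0.     1.5147] [ 0.0605  0.0556 -0.0638  1.4508 -0.0001  1.6874] 10.4667
```

View pics/w2.png

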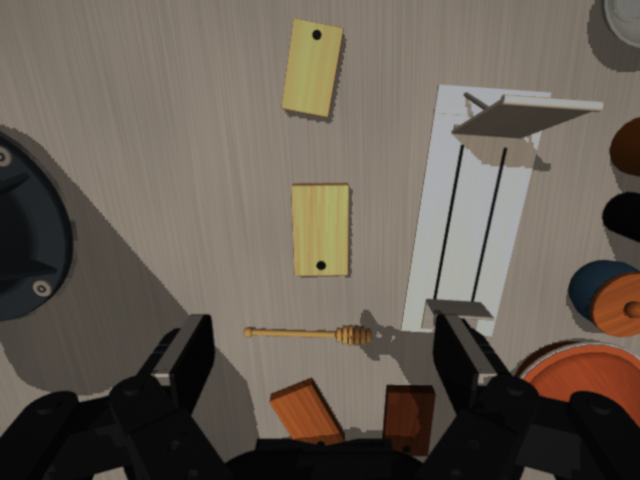

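The wrist view shows the stop at the far end of its track, and the large pale board square to the tool at (292,184)–(349,276), with its hole at (321,265).

```bash
python3 - <<'E'
from h import *
np.set_printoptions(precision=4,suppress=True)
c=read_camera('wrist'); a=read_camera('scene');pa=pinpoint('board4','scene')
P=np.array([onz(c,p,.018) for p in((292,184),(349,184),(348,275),(295,276))]);print(P,P.mean(0))
print([np.linalg.norm(P[i]-P[(i+1)%4]) for i in range(4)], np.degrees(np.arctan2(*((P[0]+P[1]-P[2]-P[3])[1::-1]))))
print([tri(c,(320.8,229),a,p['pixel']) for p in pa])
s=observe();y=s['tool_rot'][2];d=P.mean(0)-s['tcp_pos'];print('tool dx,dy',d[0]*np.cos(y)+d[1]*np.sin(y),d[0]*np.sin(y)-d[1]*np.cos(y),np.degrees(y))
E
```

```text
[[ 0.3947  0.0337  0.018 ]
 [ 0.458   0.0302  0.018 ]
 [ 0.453  -0.0797  0.018 ]
 [ 0.3893 -0.0775  0.018 ]] [ 0.4237 -0.0233  0.018 ]
[np.float64(0.06334908125866576), np.float64(0.11004920003734997), np.float64(0.06378761160029996), np.float64(0.11133247188077543)] 87.30139051180052
[array([ 0.4274, -0.1531,  0.0264]), array([ 0.4277, -0.2307, -0.1881]), array([ 0.4741, -0.2089,  0.0777]), array([0.4624, 0.0841, 0.1394])]
tool dx,dy -0.04929546920280935 -0.000963192652262967 86.81398874943766
```

Call:
apply_moves(increments=[[1,-5,-1,30,0],[1,0,0,40,0],[1,0,0,40,0],[1,0,0,40,0],[1,0,0,40,0],[1,0,0,40,0],[1,0,0,35,0],[1,0,0,15,0],[1,0,0,8,0],[1,0,0,0,0],[1,0,0,0,0]])

```text
time_s: 11.53
tcp_pos: [0.4263, 0.0213, 0.0107]
tool_rot: [-3.142, -0.0, 1.516]
ft_force: [0.4, -0.4, 0.2]
opening: 1.0
grip_force: 0.0
```

Call:
apply_moves(increments=[[1,0,0,3,0],[1,0,0,3,0],[1,0,0,0,0],[1,0,0,0,0]])

```text
time_s: 11.87
tcp_pos: [0.4261, 0.0215, 0.0048]
tool_rot: [3.141, -0.0, 1.517]
ft_force: [0.0, -0.4, -0.2]
opening: 1.005
grip_force: 0.0
```

Call:
apply_moves(increments=[[0.85,0,-1.5,0,0],[0.7,0,0,0,0],[0.6,0,0,0,0],[0,0,0,0,0],[0,0,0,0,0],[0,0,0,0,0]], force=20)

```text
time_s: 12.37
tcp_pos: [0.4241, 0.0216, 0.0047]
tool_rot: [3.142, -0.0, 1.517]
ft_force: [-2.8, 0.5, 6.1]
opening: 0.758
grip_force: 21.1
```

Call:
apply_moves(increments=[[0,0,0,-10,0],[0,0,0,-15,0],[0,0,0,-20,0],[0,0,0,-20,0],[0,0,0,-20,0],[0,0,0,-20,0],[0,0,0,-20,0],[0,0,0,-20,0],[0,0,0,0,0],[0,0,0,0,0]])

```text
time_s: 13.2
tcp_pos: [0.4249, 0.0216, 0.15]
tool_rot: [3.139, -0.0, 1.517]
ft_force: [-0.2, -0.1, -1.5]
opening: 0.75
grip_force: 23.3
```

```bash
python3 - <<'E'
from h import *
b=snap('side','s1.png');w=read_camera('wrist')
im=np.hstack([cv2.resize(b['image'][100:400,150:450],(600,600))[:, :400],w['image'][:, 100:500][:480].repeat(1,0)][:1]+[cv2.copyMakeBorder(w['image'][:,120:520],0,120,0,0,cv2.BORDER_CONSTANT)]);cv2.imwrite('pics/m1.png',im[:,:,::-1])
E
```

```text
(no output)
```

View pics/m1.png

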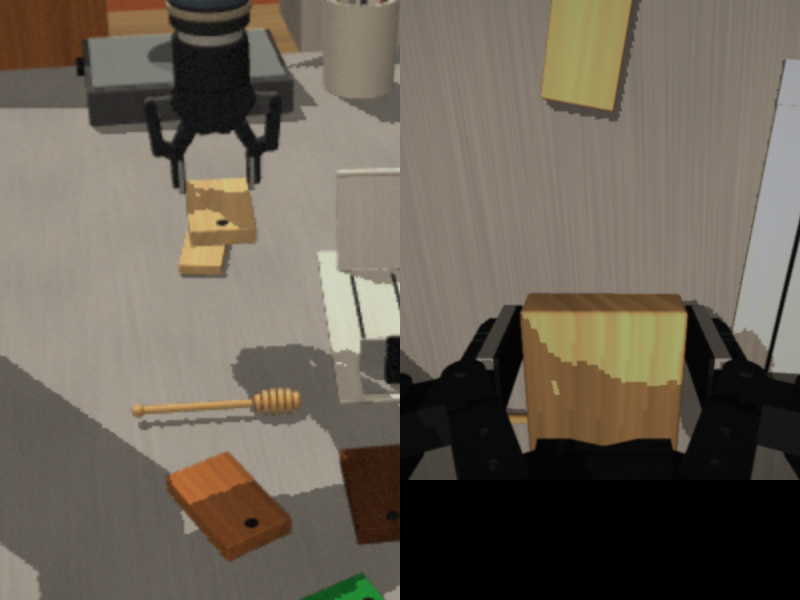

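The board is held level in the air (side crop (220,210)); the pads' grip stops it swinging. I'll set it down and regrip about 10 mm from its centre. Then I'll lay the front overhang on the back rest's top edge and lower it, which should rotate the board upright against the rest.

Call:
apply_moves(increments=[[0,0,0,30,0],[0,0,0,35,0],[0,0,0,35,0],[0,0,0,30,0],[0,0,0,10,0],[0,0,0,4.5,0],[0,0,0,0,0],[0.8,0,0,0,0],[1,0,0,0,0],[1,0,0,0,0],[1,-18,0,0,0],[1,-17,0,0,0]])

```text
time_s: 14.3
tcp_pos: [0.4226, -0.0134, 0.0049]
tool_rot: [3.141, -0.0, 1.519]
ft_force: [0.1, -0.7, -0.2]
opening: 1.003
grip_force: 0.0
```

Call:
apply_moves(increments=[[1,0,0,-1,0],[1,0,0,0,0],[0.8,0,0,0,0],[0.6,0,0,0,0],[0,0,0,0,0],[0,0,0,0,0],[0,0,0,0,0],[0,0,0,-10,0],[0,0,0,-30,0],[0,0,0,-40,0],[0,0,0,-40,0],[0,0,0,-40,0]], force=20)

```text
time_s: 15.3
tcp_pos: [0.4216, -0.0132, 0.1674]
tool_rot: [-3.141, -0.0, 1.517]
ft_force: [2.0, 0.2, -1.7]
opening: 0.748
grip_force: 23.3
```

Call:
apply_moves(increments=[[0,0,0,0,4],[0,15,25,0,0],[0,15,25,0,0],[0,15,25,0,0],[0,15,25,0,0],[0,15,25,0,0],[0,15,25,0,0],[0,15,25,0,0],[0,0,0,0,0],[0,0,0,0,0],[0,0,0,0,0]])

```text
time_s: 16.22
tcp_pos: [0.6082, 0.0693, 0.165]
tool_rot: [-3.14, 0.0, 1.448]
ft_force: [-1.1, 0.3, -0.5]
opening: 0.753
grip_force: 23.3
```

```bash
cat >> h.py <<'E'
O=np.array([.5972,-.0229]);U=np.array([np.cos(np.radians(82.86)),np.sin(np.radians(82.86))]);V=np.array([-U[1],U[0]])
def st():
    s=observe();d=np.array(s['tcp_pos'][:2])-O
    print('stand x %.1f y %.1f z %.1f mm yaw off %.2f deg F'%(d@U*1e3,d@V*1e3,s['tcp_pos'][2]*1e3,np.degrees(s['tool_rot'][2])-82.86),np.round(s['ft_force'],1),'t',round(s['time_s'],1))
E
python3 - <<'E'
from h import *
st()
b=snap('side','s2.png')
E
```

```text
stand x 92.8 y 0.6 z 165.0 mm yaw off 0.09 deg F [-1.1  0.3 -0.5] t 16.2
```

Call:
apply_moves(increments=[[0,0,0,20,0],[0,0,0,15,0],[0,-1,0,8,0],[0,-1,0,7,0],[0,0,0,5,0],[0,0,0,0,0]])

```text
time_s: 16.77
tcp_pos: [0.6083, 0.0664, 0.1108]
tool_rot: [-3.141, 0.001, 1.447]
ft_force: [-1.1, -3.3, 3.1]
opening: 0.748
grip_force: 26.1
```

```bash
python3 - <<'E'
from h import *
st()
b=snap('side','s3.png');a=read_camera('scene')
im=np.hstack([cv2.resize(b['image'][60:310,240:440],None,fx=2,fy=2),cv2.resize(a['image'][150:350,260:460],None,fx=2,fy=2.5)]);cv2.imwrite('pics/m2.png',im[:,:,::-1])
E
```

```text
stand x 90.0 y 0.1 z 110.8 mm yaw off 0.02 deg F [-1.1 -3.3  3.1] t 16.8
```

View pics/m2.png

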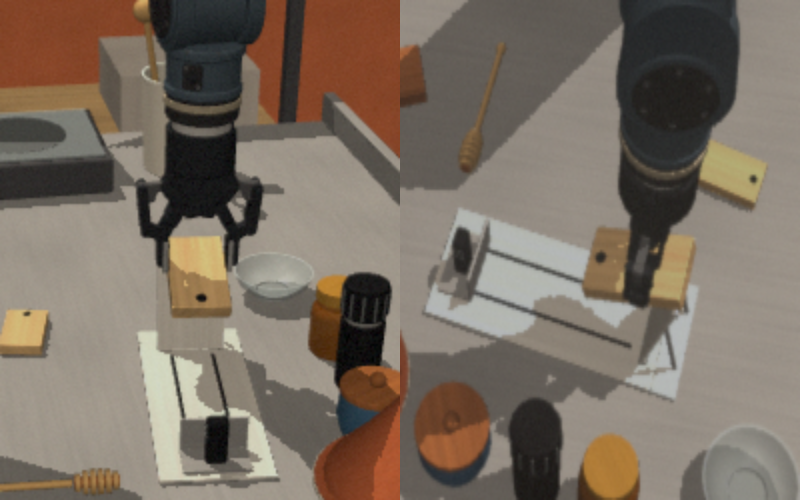

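The board is pivoting on the rest's top edge, tail drooping toward the stop (side crop (200,275)), with only about 3 N. I continue.

Call:
apply_moves(increments=[[0,0,0,6,0],[0,1,0,5,0],[0,1.5,0,5,0],[0,2,0,5,0],[0,2.5,0,5,0],[0,0,0,0,0]])

```text
time_s: 17.37
tcp_pos: [0.6101, 0.0737, 0.0849]
tool_rot: [3.14, 0.001, 1.447]
ft_force: [-0.0, -6.9, 2.5]
opening: 0.752
grip_force: 37.9
```

Call:
apply_moves(increments=[[0,2,0,3,0],[0,2,0,3,0],[0,0,0,0,0],[0,0,0,0,0]])

```text
time_s: 17.7
tcp_pos: [0.6105, 0.0769, 0.0795]
tool_rot: [3.14, 0.002, 1.446]
ft_force: [-2.5, -9.7, 5.2]
opening: 0.753
grip_force: 47.6
```

```bash
python3 - <<'E'
from h import *
st()
b=read_camera('side');a=read_camera('scene')
im=np.hstack([cv2.resize(b['image'][60:310,240:440],None,fx=2,fy=2),cv2.resize(a['image'][150:350,260:460],None,fx=2,fy=2.5)]);cv2.imwrite('pics/m3.png',im[:,:,::-1])
E
```

```text
stand x 100.7 y -0.8 z 79.5 mm yaw off 0.01 deg F [-2.5 -9.7  5.2] t 17.7
```

View pics/m3.png

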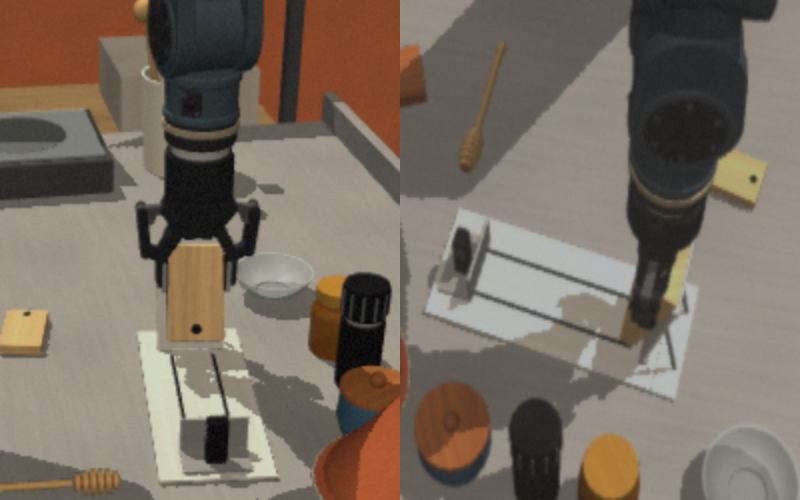

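The board is now steep, about 20° from upright against the rest (side crop (195,290), foot about 12 mm above the base). I back off slightly and lower its foot.

Call:
apply_moves(increments=[[0,-3,0,2,0],[0,0,0,4,0],[0,0,0,3,0],[0,0,0,2,0],[0,0,0,0,0],[0,0,0,0,0]])

```text
time_s: 18.3
tcp_pos: [0.6103, 0.0737, 0.0681]
tool_rot: [3.14, 0.002, 1.446]
ft_force: [0.2, -10.6, 5.9]
opening: 0.753
grip_force: 49.4
```

Call:
apply_moves(increments=[[0,0,0,1,0],[0,0,0,1,0],[0,0,0,0,0]])

```text
time_s: 18.55
tcp_pos: [0.6104, 0.0734, 0.0665]
tool_rot: [3.14, 0.003, 1.446]
ft_force: [-0.7, -14.2, 8.7]
opening: 0.754
grip_force: 49.9
```

Call:
apply_moves(increments=[[0,-3,0,0,0],[0,-2,0,0,0],[0,0,0,0,0]])

```text
time_s: 18.8
tcp_pos: [0.6089, 0.0704, 0.0653]
tool_rot: [-3.141, -0.001, 1.447]
ft_force: [-0.9, -0.4, -0.4]
opening: 0.749
grip_force: 48.3
```

Call:
apply_moves(increments=[[0,0,0,2,0],[0,0,0,0,0],[0,0,0,0,0]])

```text
time_s: 19.05
tcp_pos: [0.6089, 0.0706, 0.0634]
tool_rot: [-3.141, -0.0, 1.448]
ft_force: [0.3, -0.1, -0.9]
opening: 0.752
grip_force: 48.3
```

Call:
apply_moves(increments=[[0,0,0,1.5,0],[0,0,0,1.5,0],[0,0,0,0,0]])

```text
time_s: 19.3
tcp_pos: [0.6089, 0.0704, 0.0604]
tool_rot: [-3.141, -0.0, 1.447]
ft_force: [-0.4, -0.6, -0.7]
opening: 0.751
grip_force: 48.3
```

Call:
apply_moves(increments=[[0,0,0,1.5,0],[0,0,0,1.5,0],[0,0,0,0,0]])

```text
time_s: 19.55
tcp_pos: [0.6091, 0.0706, 0.0597]
tool_rot: [3.14, -0.001, 1.447]
ft_force: [-6.1, 0.9, 17.0]
opening: 0.753
grip_force: 50.1
```

```bash
python3 - <<'E'
from h import *
st()
b=read_camera('side');a=read_camera('scene')
im=np.hstack([cv2.resize(b['image'][140:290,300:400],None,fx=4,fy=4),cv2.resize(a['image'][200:320,310:430],None,fx=3.3,fy=5)]);cv2.imwrite('pics/m4.png',im[:,:,::-1])
E
```

```text
stand x 94.3 y -0.2 z 59.7 mm yaw off 0.07 deg F [-6.1  0.9 17. ] t 19.6
```

View pics/m4.png

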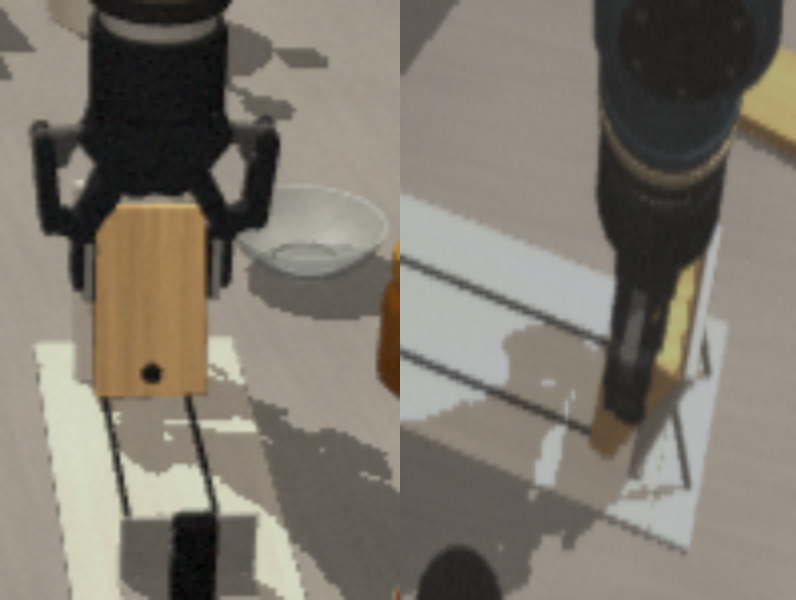

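The foot is on the base and the board leans back towards the rest, centred (side crop (150,300)). I release it.

Call:
apply_moves(increments=[[0,0,0,-1,0],[0.76,0,0,0,0],[0.8,0,0,0,0],[1,0,0,0,0],[1,0,0,0,0],[1,-2,0,-10,0],[1,0,0,-25,0],[1,0,0,-40,0],[1,0,0,-40,0],[1,0,0,-40,0],[1,0,0,-40,0],[1,0,0,-40,0]])

```text
time_s: 20.65
tcp_pos: [0.6083, 0.068, 0.2967]
tool_rot: [3.141, -0.0, 1.447]
ft_force: [2.2, 0.5, -0.3]
opening: 1.003
grip_force: 0.0
```

Call:
apply_moves(increments=[[1,-40,0,0,0],[1,-40,0,0,0],[1,-40,0,0,0],[1,-40,0,0,0],[1,0,0,0,0],[1,0,0,0,0]])

```text
time_s: 21.15
tcp_pos: [0.5886, -0.0929, 0.2945]
tool_rot: [3.141, -0.0, 1.443]
ft_force: [-0.5, -0.2, 0.4]
opening: 0.999
grip_force: 0.0
```

```bash
python3 - <<'E'
from h import *
np.set_printoptions(precision=3,suppress=True)
st()
w=read_camera('wrist');b=read_camera('side')
im=np.hstack([cv2.resize(b['image'][140:290,290:390],None,fx=3.2,fy=3.2),w['image'][:, 100:560]]);cv2.imwrite('pics/m5.png',im[:,:,::-1])
for n in('scene','side'): print(*[x[2:4] for x in boards(n)[1]],sep='\n')
E
```

```text
stand x -70.5 y -0.2 z 294.5 mm yaw off -0.16 deg F [-0.5 -0.2  0.4] t 21.1
(array([ 533., -308.,  113.,   71.,   87.]), array([79, 49, 35]))
(array([428., 148.,  83.,  57.,  76.]), array([162, 148, 102]))
(array([583.,  73., 122.,  53.,  -6.]), array([115,  99,  73]))
(array([ 394., -297.,  110.,   80.,  -67.]), array([94, 61, 41]))
(array([ 448., -455.,  121.,   65.,   19.]), array([44, 83, 46]))
(array([ 461., -165.,   46.,   27.,   -3.]), array([127, 103,  72]))
(array([635., 157., 244.,  72.,  78.]), array([151, 119,  78]))
(array([ 391., -306.,  123.,   73.,  -67.]), array([97, 56, 29]))
(array([ 528., -318.,  129.,   70.,   85.]), array([80, 46, 26]))
(array([421., 137., 101.,  53.,  77.]), array([189, 158, 103]))
(array([ 444., -465.,  118.,   77.,   18.]), array([20, 78, 30]))
```

View pics/m5.png

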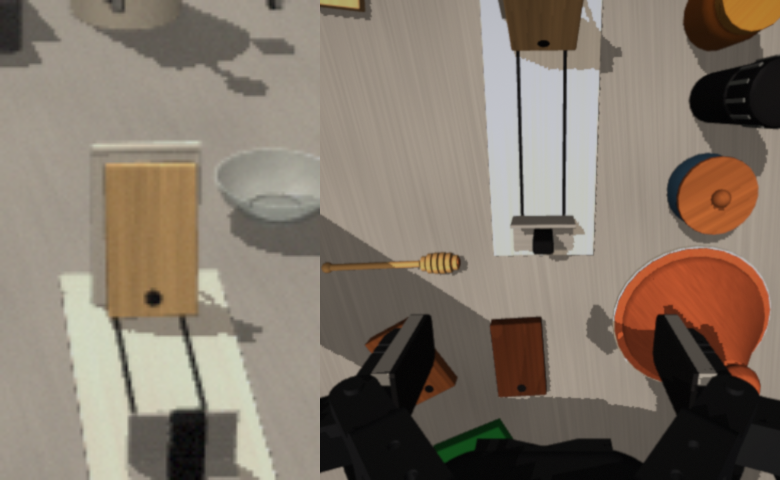

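The pale board leans squarely on the rest (side crop (150,240)) and its foot edge shows in the wrist view at (543,49). The dark board is at wrist crop (518,358), and the tagine rim is close to it at (615,320).

```bash
python3 - <<'E'
from h import *
np.set_printoptions(precision=4,suppress=True)
c=read_camera('wrist')
for p in((291,49),(357,51)):
    d=onz(c,p,.006)[:2]-O;print('foot stand',d@U,d@V)
P=np.array([onz(c,p,.018) for p in((271,320),(321,318),(326,396),(277,399))]);print(P[:,:2],P.mean(0))
print([np.linalg.norm(P[i]-P[(i+1)%4]) for i in range(4)], np.degrees(np.arctan2(*((P[0]+P[1]-P[2]-P[3])[1::-1]))))
for z in(.01,.03,.05): print('tagine rim',z,onz(c,(395,320),z),onz(c,(398,345),z))
r=cut_out('tagine','scene');a=read_camera('scene');print(r[0]['rect'],[onz(a,p,.03) for p in((182,300),(265,300))],pinpoint('tagine','scene')[0])
print(onz(a,pinpoint('tagine','scene')[0]['pixel'],0))
E
```

```text
foot stand 0.07532308509573257 0.03152996225287413
foot stand 0.0737426844927031 -0.035453189329938226
[[ 0.5067 -0.2428]
 [ 0.5685 -0.2476]
 [ 0.5607 -0.3649]
 [ 0.4952 -0.3618]] [ 0.5328 -0.3043  0.018 ]
[np.float64(0.061992507365309764), np.float64(0.11757702062725474), np.float64(0.06560754762232653), np.float64(0.11947874044877264)] 85.32871544743554
tagine rim 0.01 [ 0.6602 -0.2662  0.01  ] [ 0.6618 -0.3033  0.01  ]
tagine rim 0.03 [ 0.6574 -0.2541  0.03  ] [ 0.6589 -0.2894  0.03  ]
tagine rim 0.05 [ 0.6546 -0.242   0.05  ] [ 0.6561 -0.2756  0.05  ]
[183.2, 264.5, 265.4, 339.8] [array([ 0.7471, -0.3557,  0.03  ]), array([ 0.7141, -0.1751,  0.03  ])] {'pixel': [225.2, 309.3], 'p': 0.7}
[ 0.7394 -0.2643  0.    ]
```

Call:
apply_moves(increments=[[1,-41,-8.5,0,0],[1,-41,-8.5,0,0],[1,-41,-8.5,0,0],[1,-41,-8.5,0,0],[1,0,0,0,-2.8],[1,0,0,0,0],[1,0,0,0,0]])

```text
time_s: 22.28
tcp_pos: [0.5354, -0.2484, 0.2938]
tool_rot: [-3.142, -0.0, 1.494]
ft_force: [-0.5, 1.3, 0.2]
opening: 1.002
grip_force: 0.0
```

```bash
cat >> h.py <<'E'
def wb(thr=None,near=(320,230)):
    c=read_camera('wrist');s=observe();y=s['tool_rot'][2]
    for r in cut_out('board3','wrist'):
        l,t,rr,b=r['rect']
        if abs((l+rr)/2-near[0])<90 and abs((t+b)/2-near[1])<90:
            p=cv2.boxPoints(cv2.minAreaRect(cv2.findNonZero(r['pixels'].astype(np.uint8))))
            P=np.array([onz(c,q,.018)[:2] for q in p]);m=P.mean(0);d=m-s['tcp_pos'][:2]
            e=[np.linalg.norm(P[i]-P[(i+1)%4])*1e3 for i in range(4)];k=int(np.argmax(e[:2]));v=P[(k+1)%4]-P[k]
            pp=[x['pixel'] for x in pinpoint('board3','wrist')][:4]
            print(round(r['p'],2),'px',p.astype(int).tolist(),'c',m,'edges',np.round(e),'axis',np.degrees(np.arctan2(v[1],v[0]))%180,'yaw',np.degrees(y),'dx %.1f dy %.1f mm'%(1e3*(d[0]*np.cos(y)+d[1]*np.sin(y)),1e3*(d[0]*np.sin(y)-d[1]*np.cos(y))))
            for q in pp: print('pin',onz(c,q,.009)[:2])
    return c
E
python3 - <<'E'
from h import *
np.set_printoptions(precision=4,suppress=True)
st();c=wb();cv2.imwrite('pics/w3.png',c['image'][:,:,::-1])
E
```

```text
stand x -231.4 y 33.3 z 293.8 mm yaw off 2.75 deg F [-0.5  1.3  0.2] t 22.3
0.87 px [[293, 194], [350, 194], [350, 286], [293, 286]] c [ 0.5301 -0.3082] edges [ 63. 112.  68. 112.] axis 86.91210314398658 yaw 85.66984737254592 dx -60.7 dy -1.0 mm
pin [ 0.3949 -0.2977]
pin [ 0.5268 -0.3092]
pin [ 0.7378 -0.2595]
```

View pics/w3.png

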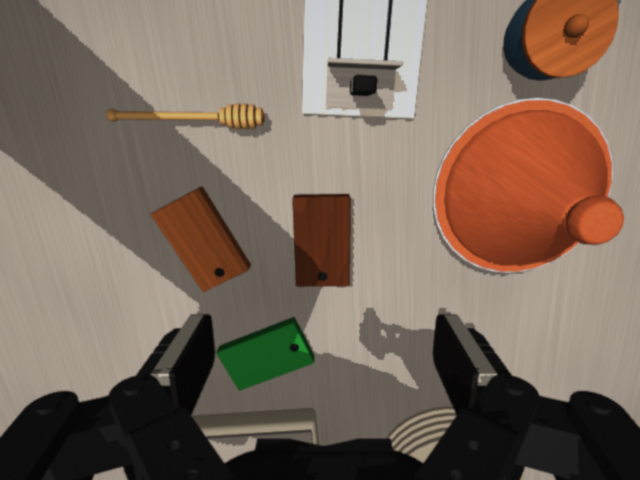

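The wrist view shows the dark board square to the tool at (293,194)–(350,286), with the brown board at (200,240), the green look-alike at (265,355) and the tagine well clear. I grip the dark board.

Call:
apply_moves(increments=[[1,-25,0,20,0],[1,-25,-1,20,0],[1,0,0,40,0],[1,0,0,40,0],[1,0,0,40,0],[1,0,0,40,0],[1,0,0,40,0],[1,0,0,25,0],[1,0,0,15,0],[1,0,0,8,0],[1,0,0,0,0],[1,0,0,0,0]])

```text
time_s: 23.43
tcp_pos: [0.5315, -0.2976, 0.0063]
tool_rot: [3.141, 0.0, 1.497]
ft_force: [-1.1, 0.0, -0.5]
opening: 1.0
grip_force: 0.0
```

Call:
apply_moves(increments=[[0.8,0,0,0,0],[0.6,0,0,0,0],[0,0,0,0,0],[0,0,0,0,0],[0,0,0,0,0],[0,0,0,-10,0],[0,0,0,-30,0],[0,0,0,-40,0],[0,0,0,-40,0],[0,0,0,-40,0],[0,0,0,0,0]], force=20)

```text
time_s: 24.35
tcp_pos: [0.5337, -0.2999, 0.1751]
tool_rot: [3.13, 0.005, 1.496]
ft_force: [1.1, -0.1, -0.9]
opening: 0.755
grip_force: 23.2
```

```bash
python3 -c "
from h import *
st()"
```

```text
stand x -282.7 y 28.6 z 175.1 mm yaw off 2.85 deg F [ 1.1 -0.1 -0.9] t 24.4
```

Call:
apply_moves(increments=[[0,0,0,0,2.8],[0,35,5,0,0],[0,35,5,0,0],[0,35,5,0,0],[0,35,5,0,0],[0,35,5,0,0],[0,35,4,0,0],[0,35,0,0,0],[0,35,0,0,0],[0,35,0,0,0],[0,40,0,0,0],[0,0,0,0,0]])

```text
time_s: 25.35
tcp_pos: [0.6038, 0.0567, 0.1665]
tool_rot: [3.141, -0.002, 1.452]
ft_force: [0.2, -1.0, -1.5]
opening: 0.748
grip_force: 23.2
```

```bash
python3 -c "
from h import *
st()"
```

```text
stand x 79.8 y 3.3 z 166.5 mm yaw off 0.34 deg F [ 0.2 -1.  -1.5] t 25.4
```

Call:
apply_moves(increments=[[0,-7,3.2,0,0.3],[0,0,0,0,0],[0,0,0,20,0],[0,0,0,15,0],[0,0,0,0,0],[0,0,0,0,0]])

```text
time_s: 25.85
tcp_pos: [0.605, 0.0419, 0.1307]
tool_rot: [-3.14, 0.0, 1.44]
ft_force: [-0.6, -0.8, -0.9]
opening: 0.753
grip_force: 23.2
```

```bash
python3 -c "
from h import *
st()"
```

```text
stand x 65.3 y 0.3 z 130.7 mm yaw off -0.34 deg F [-0.6 -0.8 -0.9] t 25.9
```

Call:
apply_moves(increments=[[0,7,0,0,-0.3],[0,0,0,0,0],[0,-1,0,8,0],[0,-1,0,8,0],[0,0,0,5,0],[0,0,0,0,0],[0,0,0,0,0]])

```text
time_s: 26.43
tcp_pos: [0.6061, 0.048, 0.1095]
tool_rot: [-3.141, 0.0, 1.447]
ft_force: [0.9, -1.7, 0.8]
opening: 0.748
grip_force: 25.9
```

```bash
python3 -c "
from h import *
st()"
```

```text
stand x 71.5 y 0.0 z 109.5 mm yaw off 0.05 deg F [ 0.9 -1.7  0.8] t 26.4
```

Call:
apply_moves(increments=[[0,-1,0,6,0],[0,0,0,5,0],[0,1.5,0,5,0],[0,2,0,5,0],[0,2.5,0,5,0],[0,0,0,0,0]])

```text
time_s: 26.93
tcp_pos: [0.6067, 0.053, 0.0827]
tool_rot: [-3.141, 0.001, 1.447]
ft_force: [0.8, -5.9, 0.4]
opening: 0.75
grip_force: 33.4
```

Call:
apply_moves(increments=[[0,2,0,3,0],[0,2,0,3,0],[0,0,0,0,0],[0,0,0,0,0]])

```text
time_s: 27.27
tcp_pos: [0.6072, 0.0549, 0.0781]
tool_rot: [3.141, 0.004, 1.446]
ft_force: [-1.7, -16.0, 8.8]
opening: 0.752
grip_force: 39.5
```

```bash
python3 - <<'E'
from h import *
st()
b=read_camera('side');a=read_camera('scene')
im=np.hstack([cv2.resize(b['image'][140:290,290:390],None,fx=4,fy=4),cv2.resize(a['image'][200:320,310:430],None,fx=3.3,fy=5)]);cv2.imwrite('pics/m6.png',im[:,:,::-1])
E
```

```text
stand x 78.4 y -0.2 z 78.1 mm yaw off -0.02 deg F [ -1.7 -16.    8.8] t 27.3
```

View pics/m6.png

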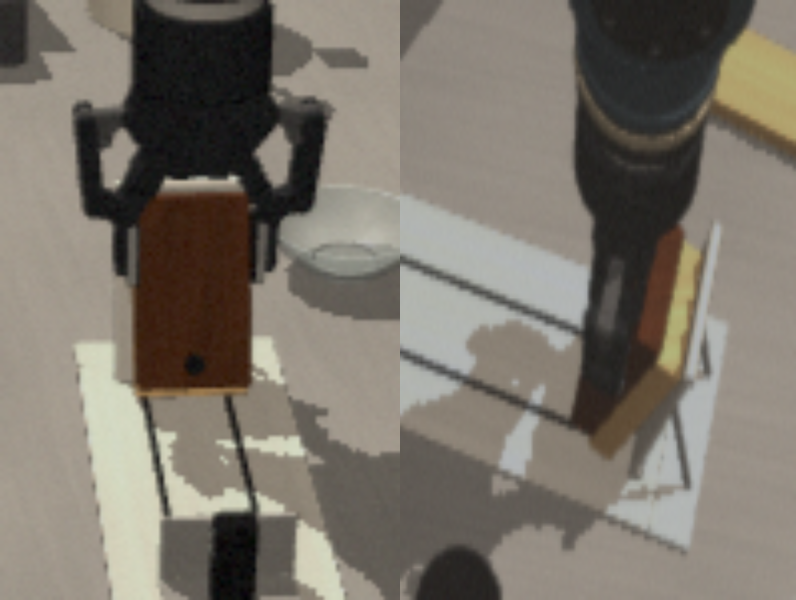

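The dark board is upright against the pale one and centred (side crop (190,290)). I back off and lower it.

Call:
apply_moves(increments=[[0,-3,0,2,0],[0,-2,0,4,0],[0,0,0,4,0],[0,0,0,3,0],[0,0,0,2,0],[0,0,0,0,0],[0,0,0,0,0]])

```text
time_s: 27.95
tcp_pos: [0.6069, 0.0498, 0.0641]
tool_rot: [3.14, 0.004, 1.445]
ft_force: [-5.1, -17.8, 22.2]
opening: 0.753
grip_force: 41.3
```

```bash
python3 -c "
from h import *
st()"
```

```text
stand x 73.3 y -0.6 z 64.1 mm yaw off -0.04 deg F [ -5.1 -17.8  22.2] t 27.9
```

Call:
apply_moves(increments=[[0,-2,0,-1,0],[0,-2,0,0,0],[0,0,0,0,0],[0,0,0,0,0]])

```text
time_s: 28.28
tcp_pos: [0.6068, 0.0493, 0.0641]
tool_rot: [3.141, -0.002, 1.448]
ft_force: [-0.6, 1.2, 9.3]
opening: 0.751
grip_force: 39.4
```

```bash
python3 -c "
from h import *
st()"
```

```text
stand x 72.8 y -0.6 z 64.1 mm yaw off 0.10 deg F [-0.6  1.2  9.3] t 28.3
```

Call:
apply_moves(increments=[[0,0,0,-1,0],[0.76,0,0,0,0],[0.8,0,0,0,0],[1,0,0,0,0],[1,0,0,0,0],[1,-2,0,-10,0],[1,0,0,-25,0],[1,0,0,-40,0],[1,0,0,-40,0],[1,0,0,-40,0],[1,0,0,-40,0],[1,0,0,-30,0]])

```text
time_s: 29.28
tcp_pos: [0.6059, 0.0461, 0.2944]
tool_rot: [3.138, -0.001, 1.447]
ft_force: [0.6, -0.6, -0.4]
opening: 0.999
grip_force: 0.0
```

```bash
python3 - <<'E'
from h import *
np.set_printoptions(precision=3,suppress=True)
st();s=observe();print(s['qpos'])
for n in('scene','side'): print(*[x[2:5] for x in boards(n)[1]],sep='\n')
E
```

```text
stand x 69.5 y -0.1 z 294.4 mm yaw off 0.06 deg F [ 0.6 -0.6 -0.4] t 29.3
[0.076 0.374 0.342 1.535 0.    1.77 ]
(array([580.,  55., 127.,  47., -32.]), array([62, 47, 39]), [359.1, 244.1, 394.0, 288.4])
(array([ 395., -296.,  111.,   78.,  -68.]), array([94, 62, 43]), [226.0, 165.6, 275.2, 196.7])
(array([428., 148.,  84.,  58.,  77.]), array([162, 148, 101]), [405.8, 203.9, 441.5, 233.1])
(array([587.,  81., 129.,  36., -22.]), array([125, 110,  78]), [366.2, 246.3, 402.1, 292.5])
(array([ 447., -456.,  120.,   67.,   21.]), array([48, 90, 50]), [170.8, 171.1, 197.7, 209.8])
(array([628., 141., 248.,  71.,  75.]), array([60, 33, 18]), [322.0, 193.3, 347.9, 245.8])
(array([ 390., -305.,  126.,   74.,  -68.]), array([97, 57, 30]), [232.9, 328.2, 296.5, 380.9])
(array([420., 135., 103.,  52.,  78.]), array([186, 155, 101]), [238.2, 214.0, 263.5, 242.1])
(array([ 444., -465.,  115.,   78.,   18.]), array([22, 86, 33]), [274.3, 388.3, 353.5, 447.6])
(array([826.,  81., 274.,  60.,  69.]), array([23, 22, 21]), [406.2, 198.5, 434.4, 251.6])
```

Call:
apply_moves(increments=[[1,-32,-19.5,0,0],[1,-32,-19.5,0,0],[1,-32,-19.5,0,0],[1,-32,-19.5,0,0],[1,-32,-19.5,0,0],[1,-32,-19.5,0,0],[1,-32,-19.5,0,0],[1,-32,-19.5,0,0],[1,-32,-19.5,0,0],[1,-32,-19.5,0,0],[1,0,0,0,0]])

```text
time_s: 30.4
tcp_pos: [0.3689, -0.2506, 0.2888]
tool_rot: [-3.139, 0.0, 1.442]
ft_force: [0.7, -1.1, 0.6]
opening: 1.004
grip_force: 0.0
```

Call:
apply_moves(increments=[[1,0,0,0,-6],[1,0,0,0,-6],[1,0,0,0,-6],[1,0,0,0,-6],[1,0,0,0,-5.6],[1,0,0,0,0],[1,0,0,0,0]])

```text
time_s: 30.98
tcp_pos: [0.3727, -0.2469, 0.289]
tool_rot: [-3.141, -0.002, 1.961]
ft_force: [-0.5, 0.0, -0.1]
opening: 0.998
grip_force: 0.0
```

```bash
python3 - <<'E'
from h import *
np.set_printoptions(precision=4,suppress=True)
st();c=wb();cv2.imwrite('pics/w4.png',c['image'][:,:,::-1]);print(observe()['tcp_pos'])
E
```

```text
stand x -250.2 y 195.0 z 289.0 mm yaw off 29.49 deg F [-0.5  0.  -0.1] t 31.0
0.78 px [[290, 188], [349, 188], [349, 282], [290, 282]] c [ 0.39  -0.297] edges [ 64. 112.  70. 112.] axis 113.60690527555957 yaw 112.33436869760959 dx -52.8 dy -3.0 mm
pin [ 0.393  -0.2968]
pin [ 0.4418 -0.4559]
[ 0.3729 -0.2471  0.2894]
```

View pics/w4.png

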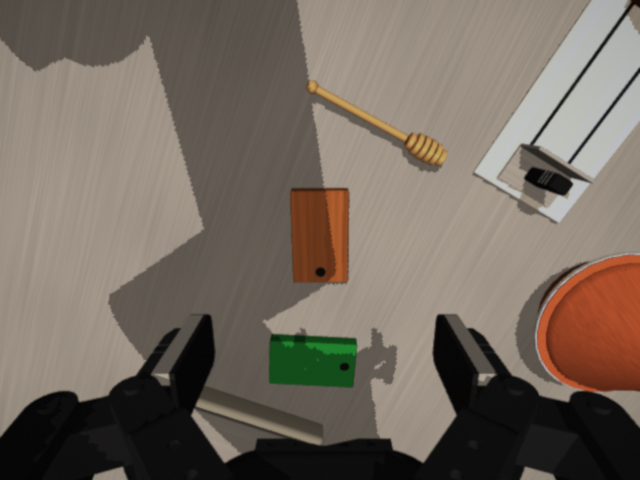

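The wrist view shows the brown board square to the tool at (291,188)–(349,283), clear of the dipper at (375,120) and the green look-alike at (313,360). I grip it.

Call:
apply_moves(increments=[[1,-21,-1,20,0],[1,-22,-1,20,0],[1,0,0,40,0],[1,0,0,40,0],[1,0,0,40,0],[1,0,0,40,0],[1,0,0,38,0],[1,0,0,25,0],[1,0,0,12,0],[1,0,0,8,0],[1,0,0,0,0],[1,0,0,0,0]])

```text
time_s: 32.13
tcp_pos: [0.3879, -0.2879, 0.0071]
tool_rot: [3.142, -0.0, 1.963]
ft_force: [-0.7, -0.7, -0.3]
opening: 0.999
grip_force: 0.0
```

Call:
apply_moves(increments=[[0.8,0,0,0,0],[0.6,0,0,0,0],[0,0,0,0,0],[0,0,0,0,0],[0,0,0,0,0],[0,0,0,-10,0],[0,0,0,-30,0],[0,0,0,-40,0],[0,0,0,-40,0],[0,0,0,-40,0],[0,0,0,0,0],[0,0,0,0,0]], force=20)

```text
time_s: 33.13
tcp_pos: [0.389, -0.2887, 0.1697]
tool_rot: [3.138, 0.005, 1.964]
ft_force: [0.1, -0.6, -0.8]
opening: 0.753
grip_force: 23.3
```

Call:
apply_moves(increments=[[0,0,0,0,6],[0,0,0,0,6],[0,0,0,0,6],[0,0,0,0,6],[0,0,0,0,5.5],[0,0,0,0,0],[0,0,0,0,0]])

```text
time_s: 33.72
tcp_pos: [0.3871, -0.2874, 0.1659]
tool_rot: [-3.14, -0.001, 1.452]
ft_force: [0.3, 1.1, -0.2]
opening: 0.748
grip_force: 23.3
```

```bash
python3 -c "
from h import *
st()"
```

```text
stand x -288.5 y 175.6 z 165.9 mm yaw off 0.33 deg F [ 0.3  1.1 -0.2] t 33.7
```

Call:
apply_moves(increments=[[0,31,16,0,0.3],[0,31,16,0,0],[0,31,16,0,0],[0,31,16,0,0],[0,31,16,0,0],[0,31,16,0,0],[0,31,16,0,0],[0,31,16,0,0],[0,31,16,0,0],[0,31,16,0,0],[0,27,15,0,0],[0,0,0,0,0]])

```text
time_s: 34.72
tcp_pos: [0.6064, 0.0288, 0.1656]
tool_rot: [3.141, -0.002, 1.451]
ft_force: [0.2, -0.6, -1.0]
opening: 0.75
grip_force: 23.3
```

Call:
apply_moves(increments=[[0,0,0,0,0],[0,0,0,0,0],[0,0,0,0,0]])

```text
time_s: 34.97
tcp_pos: [0.603, 0.0237, 0.1665]
tool_rot: [-3.141, 0.0, 1.444]
ft_force: [0.0, 0.1, -1.6]
opening: 0.75
grip_force: 23.3
```

```bash
python3 -c "
from h import *
st()"
```

```text
stand x 47.0 y -0.0 z 166.5 mm yaw off -0.11 deg F [ 0.   0.1 -1.6] t 35.0
```

Call:
apply_moves(increments=[[0,4.5,0,0,0],[0,0,0,20,0],[0,0,0,16,0],[0,-1,0,8,0],[0,-1,0,8,0],[0,0,0,5,0],[0,0,0,0,0],[0,0,0,0,0]])

```text
time_s: 35.63
tcp_pos: [0.6043, 0.0266, 0.1103]
tool_rot: [3.141, -0.0, 1.443]
ft_force: [-0.3, -1.6, 0.5]
opening: 0.751
grip_force: 25.5
```

```bash
python3 -c "
from h import *
st()"
```

```text
stand x 50.0 y -0.9 z 110.3 mm yaw off -0.16 deg F [-0.3 -1.6  0.5] t 35.6
```

Grip force rose to 25.5 N as it did before, so the board is rotating. I continue the same way.

Call:
apply_moves(increments=[[0,-0.5,-0.7,6,0],[0,0,0,5,0],[0,1.5,0,5,0],[0,2,0,5,0],[0,2,0,5,0],[0,0,0,0,0]])

```text
time_s: 36.13
tcp_pos: [0.604, 0.0321, 0.0828]
tool_rot: [-3.141, 0.0, 1.444]
ft_force: [2.5, -5.1, 1.3]
opening: 0.75
grip_force: 31.6
```

Call:
apply_moves(increments=[[0,2,0,3,0],[0,1.5,0,3,0],[0,0,0,0,0],[0,0,0,0,0]])

```text
time_s: 36.47
tcp_pos: [0.6045, 0.0339, 0.0781]
tool_rot: [3.141, 0.003, 1.443]
ft_force: [-1.0, -11.3, 6.4]
opening: 0.751
grip_force: 35.9
```

```bash
python3 -c "
from h import *
st()"
```

```text
stand x 57.3 y -0.2 z 78.1 mm yaw off -0.19 deg F [ -1.  -11.3   6.4] t 36.5
```

Call:
apply_moves(increments=[[0,-3,0,2,0],[0,-2,0,4,0],[0,-1,0,4,0],[0,-1,0,2,0],[0,0,0,1,0],[0,0,0,0,0],[0,0,0,0,0]])

```text
time_s: 37.05
tcp_pos: [0.6031, 0.0283, 0.0645]
tool_rot: [-3.141, 0.001, 1.444]
ft_force: [-2.2, -5.4, 2.2]
opening: 0.75
grip_force: 35.2
```

```bash
python3 -c "
from h import *
st()"
```

```text
stand x 51.5 y 0.5 z 64.5 mm yaw off -0.14 deg F [-2.2 -5.4  2.2] t 37.0
```

Call:
apply_moves(increments=[[0,-1.5,0.5,0,0],[0,0,0,1.5,0],[0,0,0,0,0],[0,0,0,0,0]])

```text
time_s: 37.38
tcp_pos: [0.6039, 0.0273, 0.064]
tool_rot: [3.141, -0.001, 1.444]
ft_force: [-3.4, -1.7, 8.8]
opening: 0.751
grip_force: 35.4
```

```bash
python3 -c "
from h import *
st()"
```

```text
stand x 50.6 y -0.4 z 64.0 mm yaw off -0.12 deg F [-3.4 -1.7  8.8] t 37.4
```

The foot is on the base (Fz about 9 N, as with the dark board). I release, rise, and move back toward the stop.

Call:
apply_moves(increments=[[0,0,0,-1,0],[0.76,0,0,0,0],[0.8,0,0,0,0],[1,0,0,0,0],[1,0,0,0,0],[1,-2,0,-10,0],[1,0,0,-25,0],[1,0,0,-40,0],[1,0,0,-40,0],[1,0,0,-40,0],[1,0,0,-40,0],[1,0,0,-30,0]])

```text
time_s: 38.38
tcp_pos: [0.6037, 0.0248, 0.2939]
tool_rot: [3.138, -0.001, 1.444]
ft_force: [1.2, 0.6, 0.1]
opening: 1.002
grip_force: 0.0
```

Call:
apply_moves(increments=[[1,-40,0,0,0],[1,-40,0,0,0],[0.7,-40,0,0,0],[0.5,0,0,0,0],[0.5,0,0,0,0],[0.5,0,0,0,0]])

```text
time_s: 38.88
tcp_pos: [0.5883, -0.0943, 0.2898]
tool_rot: [3.141, -0.0, 1.443]
ft_force: [0.1, -0.2, -0.4]
opening: 0.504
grip_force: 0.0
```

```bash
python3 - <<'E'
from h import *
st()
w=read_camera('wrist');b=read_camera('side');a=read_camera('scene')
L=np.vstack([cv2.resize(b['image'][150:300,290:390],(350,300)),cv2.resize(a['image'][210:320,280:420],(350,300))])
im=np.hstack([L,cv2.resize(w['image'][:, 140:500],(450,600))]);cv2.imwrite('pics/m7.png',im[:,:,::-1])
E
```

```text
stand x -71.9 y -0.1 z 289.8 mm yaw off -0.20 deg F [ 0.1 -0.2 -0.4] t 38.9
```

View pics/m7.png

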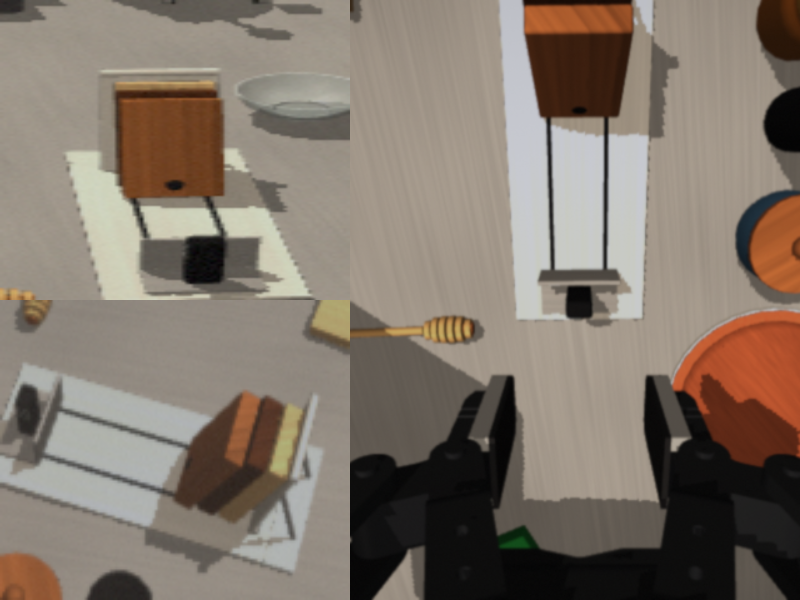

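All three boards lean back one behind another, square and in line: brown front, dark, pale (side crop (170,145), scene crop (245,455)). Now I grip the stop and slide it up.

Call:
apply_moves(increments=[[0.5,-28,0,0,0.2],[0.5,-27,0,0,0],[0.5,0,0,38,0],[0.5,0,0,38,0],[0.5,0,0,38,0],[0.5,0,0,38,0],[0.5,0,0,35,0],[0.5,0,0,15,0],[0.5,0,0,0,0],[0.5,0,0,0,0]])

```text
time_s: 39.87
tcp_pos: [0.5813, -0.1475, 0.087]
tool_rot: [-3.14, -0.0, 1.442]
ft_force: [0.2, 0.1, 1.6]
opening: 0.5
grip_force: 0.0
```

```bash
python3 -c "
from h import *
st()"
```

```text
stand x -125.7 y 0.3 z 87.0 mm yaw off -0.25 deg F [0.2 0.1 1.6] t 39.9
```

Call:
apply_moves(increments=[[0.5,-1,0,20,0],[0.5,0,0,17,0],[0.5,0,0,0,0],[0.15,0,0,0,0],[0,0,0,0,0],[0,0,0,0,0],[0,0,0,0,0],[0,0,0,0,0]], force=30)

```text
time_s: 40.53
tcp_pos: [0.5809, -0.1494, 0.0524]
tool_rot: [3.141, -0.0, 1.441]
ft_force: [-5.6, 1.8, 5.4]
opening: 0.244
grip_force: 29.5
```

Call:
apply_moves(increments=[[0,7,0,0,0],[0,13,0,0,0],[0,13,0,0,0],[0,13,0,0,0],[0,13,0,0,0],[0,13,0,0,0],[0,13,0,0,0],[0,13,0,0,0],[0,13,0,0,0],[0,8,0,0,0],[0,5,0,0,0],[0,0,0,0,0]])

```text
time_s: 41.53
tcp_pos: [0.5958, -0.0252, 0.0523]
tool_rot: [-3.14, -0.001, 1.442]
ft_force: [-10.9, 3.1, 8.8]
opening: 0.244
grip_force: 29.9
```

```bash
python3 -c "
from h import *
st()"
```

```text
stand x -2.5 y 1.1 z 52.3 mm yaw off -0.26 deg F [-10.9   3.1   8.8] t 41.5
```

Call:
apply_moves(increments=[[0,3,-1,0,0],[0,3,0,0,0],[0,3,0,0,0],[0,0,0,0,0]])

```text
time_s: 41.87
tcp_pos: [0.5967, -0.0174, 0.0524]
tool_rot: [-3.141, 0.0, 1.441]
ft_force: [-8.3, 0.1, 6.3]
opening: 0.242
grip_force: 29.7
```

Call:
apply_moves(increments=[[0,2,0,0,0],[0,2,0,0,0],[0,0,0,0,0]])

```text
time_s: 42.12
tcp_pos: [0.5971, -0.0137, 0.0524]
tool_rot: [-3.141, 0.001, 1.44]
ft_force: [-8.2, -1.6, 7.0]
opening: 0.244
grip_force: 29.7
```

Call:
apply_moves(increments=[[0,2,0,0,0],[0,0,0,0,0]])

```text
time_s: 42.28
tcp_pos: [0.5974, -0.0118, 0.0524]
tool_rot: [-3.141, 0.001, 1.44]
ft_force: [-8.0, -2.4, 6.6]
opening: 0.242
grip_force: 29.7
```

```bash
python3 -c "
from h import *
st()
c=read_camera('side');r=cut_out('board2','side');print([(x['p'],x['rect']) for x in r])
c=read_camera('wrist')"
```

```text
stand x 11.0 y 1.2 z 52.4 mm yaw off -0.34 deg F [-8.  -2.4  6.6] t 42.3
[(0.81, [321.1, 203.4, 347.0, 234.5]), (0.67, [240.2, 212.5, 265.4, 240.2])]
```

Call:
apply_moves(increments=[[0,1.5,0,0,0],[0,0,0,0,0]])

```text
time_s: 42.6
tcp_pos: [0.5975, -0.0104, 0.0523]
tool_rot: [-3.141, 0.001, 1.44]
ft_force: [-8.3, -0.9, 7.0]
opening: 0.245
grip_force: 29.8
```

Call:
apply_moves(increments=[[0,1.5,0,0,0],[0,0,0,0,0]])

```text
time_s: 42.77
tcp_pos: [0.5977, -0.009, 0.0524]
tool_rot: [-3.141, 0.001, 1.44]
ft_force: [-8.4, -2.5, 7.3]
opening: 0.244
grip_force: 29.8
```

Call:
apply_moves(increments=[[0,1.5,0,0,0],[0,0,0,0,0]])

```text
time_s: 42.93
tcp_pos: [0.5979, -0.0074, 0.0524]
tool_rot: [-3.141, 0.001, 1.44]
ft_force: [-8.6, -3.0, 7.3]
opening: 0.243
grip_force: 29.8
```

Call:
apply_moves(increments=[[0,1,0,0,0],[0,0,0,0,0]])

```text
time_s: 43.1
tcp_pos: [0.598, -0.0065, 0.0524]
tool_rot: [-3.141, 0.001, 1.44]
ft_force: [-9.3, -2.1, 7.3]
opening: 0.243
grip_force: 29.8
```

Call:
apply_moves(increments=[[0,1,0,0,0],[0,0,0,0,0]])

```text
time_s: 43.27
tcp_pos: [0.5981, -0.0055, 0.0524]
tool_rot: [-3.141, 0.001, 1.44]
ft_force: [-8.7, -2.7, 6.6]
opening: 0.246
grip_force: 29.8
```

Call:
apply_moves(increments=[[0,1,0,0,0],[0,0,0,0,0]])

```text
time_s: 43.43
tcp_pos: [0.5982, -0.0048, 0.0524]
tool_rot: [-3.141, 0.002, 1.44]
ft_force: [-9.1, -3.4, 6.1]
opening: 0.24
grip_force: 29.8
```

Call:
apply_moves(increments=[[0,1,0,0,0],[0,0,0,0,0]])

```text
time_s: 43.6
tcp_pos: [0.5982, -0.0047, 0.0524]
tool_rot: [-3.141, 0.003, 1.44]
ft_force: [-9.2, -8.3, 7.6]
opening: 0.242
grip_force: 29.9
```

```bash
python3 -c "
from h import *
st()
a=read_camera('scene');b=read_camera('side')
for n in('scene','side'):
  for x in cut_out('board2',n): print(n,x['p'],x['rect'],corners(x).astype(int).tolist())"
```

```text
stand x 18.2 y 1.3 z 52.4 mm yaw off -0.38 deg F [-9.2 -8.3  7.6] t 43.6
scene 0.77 [373.3, 247.1, 405.3, 292.0] [[373, 289], [395, 246], [406, 252], [384, 295]]
scene 0.72 [171.4, 171.5, 199.6, 211.3] [[170, 171], [198, 171], [198, 210], [170, 210]]
scene 0.69 [356.6, 241.6, 385.5, 289.9] [[353, 284], [375, 239], [390, 247], [367, 291]]
scene 0.66 [365.8, 243.4, 395.6, 288.2] [[365, 287], [386, 243], [397, 249], [375, 292]]
scene 0.57 [407.2, 204.0, 442.8, 232.7] [[403, 221], [410, 202], [443, 215], [435, 234]]
side 0.97 [271.4, 387.8, 348.8, 446.2] [[269, 413], [335, 380], [353, 417], [287, 449]]
side 0.75 [320.0, 201.0, 347.9, 233.6] [[322, 199], [344, 198], [345, 231], [324, 232]]
side 0.63 [240.6, 213.5, 265.5, 240.4] [[238, 234], [240, 213], [263, 215], [261, 236]]
```

The stop has met the row: the force jumped to 8 N with the face about 55 mm from the rest foot, matching three boards flush (56 mm). I release it and retreat.

Call:
apply_moves(increments=[[0.3,0,0,0,0],[0.4,0,0,0,0],[0.5,0,0,0,0],[0.5,0,0,0,0],[0.5,-1,0,-10,0],[0.5,-2,0,-25,0],[0.5,-3,0,-35,0],[0.5,-10,0,-40,0],[0.5,-30,0,-20,0],[0.5,-40,0,0,0],[0.5,-40,0,0,0],[0.5,0,0,0,0]])

```text
time_s: 44.8
tcp_pos: [0.5826, -0.1338, 0.1819]
tool_rot: [3.14, 0.002, 1.436]
ft_force: [-0.1, 0.8, 0.3]
opening: 0.501
grip_force: 0.0
```

```bash
python3 - <<'E'
from h import *
np.set_printoptions(precision=4,suppress=True)
st();c=read_camera('wrist');a=read_camera('scene')
for p in pinpoint('stop_grip','wrist')[:2]:
    d=onz(c,p['pixel'],.059)[:2]-O;print('grip stand mm',p['p'],d@U*1e3,d@V*1e3)
for n in('wrist','scene'):
  for x in cut_out('board2',n): print(n,round(x['p'],2),x['rect'],corners(x).astype(int).tolist())
X=lambda x,y,z: [*(O+U*x+V*y),z]
ph=np.radians(15)
for k in range(3):  # predicted top-front corners of board k when flush
    x0=95-k*.018e3/np.cos(ph)
    pts=[X((x0-18*np.cos(ph)+110*np.sin(ph))/1e3,s*.0325,(6+18*np.sin(ph)+110*np.cos(ph))/1e3) for s in(1,-1)]
    print('pred top front',k,proj(a,pts).round(),proj(c,pts).round())
E
```

```text
stand x -111.9 y 0.7 z 181.9 mm yaw off -0.58 deg F [-0.1  0.8  0.3] t 44.8
grip stand mm 0.71 -63.065097695942555 -145.43587219354146
grip stand mm 0.57 21.52872996854201 -0.6143546281171091
scene 0.92 [371.7, 247.9, 403.2, 291.8] [[371, 289], [395, 246], [406, 252], [382, 295]]
scene 0.78 [366.1, 247.0, 394.0, 289.5] [[364, 287], [386, 243], [397, 248], [376, 293]]
scene 0.56 [355.5, 239.8, 387.3, 290.2] [[351, 282], [378, 240], [391, 249], [363, 290]]
scene 0.54 [413.4, 317.1, 458.5, 366.1] [[403, 350], [423, 311], [467, 333], [447, 372]]
pred top front 0 [[394. 246.]
 [387. 272.]] [[ 234. -252.]
 [ 399. -253.]]
pred top front 1 [[386. 244.]
 [378. 269.]] [[ 238. -189.]
 [ 396. -190.]]
pred top front 2 [[377. 242.]
 [369. 267.]] [[ 242. -131.]
 [ 394. -132.]]
```

The masks match the predicted flush row in the scene view: board tops at (395,246), (386,243) and (378,240) against predictions of (394,246), (386,244) and (377,242). The stop is in place, so I hand in.

```bash
python3 -c "
from plant import *
print(sign_off())"
```

```text
the job is handed in; nothing more can be done
None
```

The job is handed in: the pale, dark and brown boards stand leaning back in a row against the rest, the stop was slid up against the front one and released, and no other item was touched.

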